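# Top up and square a pile of cooling plates in the stacking jig

### The arm

A 7-joint arm with a two-finger parallel gripper is mounted at the origin on the work surface. World frame = base frame: x ahead of the robot, y to its left, z up, the work surface at z = 0. Lengths are in m, angles in rad, forces in N, time in s.
With the tool pointing down it reaches from about 0.4 to 0.875 m from the base axis. Payload 6.5 kg.
Tool frame: the origin (TCP) lies on the mounting face of the last link; the fingertips stand 166 mm ahead of it and the grasp point (between the pads) lies 147 mm ahead of it; z points along the fingers, y is the line along which they close (so a half turn about z gives the same grasp; the last joint's range is limited). The gripper opens to 88 mm and grips with 3 to 60 N. Pads are 18 mm wide; open, the fingers measure 123 mm over their backs; the gripper's body (75 mm by 187 mm) begins 45 mm behind the grasp point.
Start: joints at [-1.34, 0.536, -0.004, 1.538, 0.003, 1.067, -0.071], TCP at [0.19, 0.622, 0.405] pointing down, gripper open.
Joint ranges: [-2.7, 2.7], [-0.37, 2.16], [-1.27, 1.26], [0.24, 2.4], [-1.31, 4.45], [0.19, 1.91], [-2.76, 2.76]. Speed limits (rad/s): [2.39, 2.39, 3.14, 3.14, 3.14, 3.14, 3.14].

### API

Orientations are given as a 3x3 rotation matrix whose columns are the frame's x, y, z axes.
In Python, from workcell import observe, snapshot, job_done gives the robot as it stands.
- The arm moves only by the shell command python3 -m crank 'ROWS' [OPENING]. ROWS is a JSON object of lists of equal length, an entry for each row: "translation": the shift along the tool's x, y, z in units of 20 mm (1.0 is 20 mm), a list of three; "twist": the turn about the tool's z in units of 4 degrees (1.0 is 4 degrees). In form: {"translation": [[tx, ty, tz], ...], "twist": [twist, ...]}. A call has 1 to 12 rows; each row shifts and turns the commanded pose from where the row before left it, along the tool's axes as they then stand; what a row does not reach is not made up. A row lasts 1/12 s, in which the tool goes at most 41.7 mm and 7.16 degrees, less where a joint would pass 70% of its speed; a pose out of reach is approached as far as the arm can. A call with a number of a shift or a turn outside -1 to 1 is refused whole. A call with a gripper value outside its range is refused whole. OPENING is the opening, from 0 (shut) to 1 (fully open), set as the call begins (- or left out, the last holds). The fingers move at their own pace and stop on an object; the grip force is fixed at half the most. Time passes only in rows, so rows that do not move let the fingers close. It gives the time, the measured TCP pose, the force, the opening and the grip force at its end, in the units of the state.
- observe(): the state, without advancing time (a new reading comes with each control period).
- snapshot(name): name is "scene" or "side" or "wrist"; returns a dict with "image" (480x640x3 uint8, red, green, blue), "z_map" (480x640 float32, m along the optical axis (not along the pixel's ray), 0 where there is no reading), "vfov" (degrees; the focal length in pixels is half the picture's height over the tangent of half this angle, whatever the lens; pixels are square), "cx", "cy" (the principal point, pixels), "cam_to_world" (4x4, takes a point from camera to world coordinates). Camera axes: x right, y up, looking along -z (the intrinsics and any distortion apply to the point x, -y, -z); pixel columns grow to the right and rows downward; lengths in m; the calibration is good to about 2 mm. A picture is of the moment at which its call begins.
- job_done(): hands the job in; it is judged then, once.
The state is a dict: "time": time; "joint_pos": joint angles; "qd": joint speeds; "effort": joint torques, N m; "ee_pos": TCP position; "tcp_rot": TCP orientation; "ft_force": force on the tool from outside, world axes, zero at the start; "torque": the same for the moment, N m; "grip_width": finger opening in m; "finger_force": force on a finger pad.
Only numpy, scipy, OpenCV 4.12 (cv2) and the standard library are available. Lean on these libraries where they do the work, as an engineer would, in place of code of your own. Each camera call takes 0.05 s, during which the arm holds its last target. There are 200 camera calls.

### The job

In the stacking jig, slide the cooling plate that waits on the two rails across onto the crooked pile of two, so that it becomes the top one; do not lift any plate out. Then square up the pile by pushing its edges gently, until all three plates lie flat, squarely one over the other and flush against both the end stop and the back fence. Leave the bolt bin, the nut driver and the spanner where they are.

Things in the scene. Friction and masses are not known exactly. Their poses are not given: they have to be found in the camera images.
- jig: fixed steel jig, base 8 mm thick; origin on the table, x away from the robot, y left along the rails, z up. Base spans x -100..110, y -185..205 mm. At its -y end is the bay for the pile, with walls on two sides (end stop, back fence), its robot side (-x) open; the rails lie at its +y side
- bay (a point): centre of the bay on the top of the base (8 mm above the table), axes as the jig's, at x 0, y -100 mm in the jig; a squared plate's centre lies over this point with its 160 mm length along x; pile and rails are then 28 mm apart
- end_stop (a point): middle of the top edge of the end stop's inner face: a wall along x closing the -y side of the bay, inner face at jig y = -160 mm, 150 mm long, 14 mm thick, top 50 mm above the table
- back_fence (a point): middle of the top edge of the back fence's inner face: a wall along y closing the far (+x) side of the bay, inner face at jig x = 80 mm, y -162..-38 mm, then flared outwards, 14 mm thick, top 50 mm above the table
- rails (a point): point midway between the two feed rails, at the height of their tops (35 mm above the table). Rails run along jig y from -12 to 188 mm, at x -85..-38 and x 38..85 mm; between them an open slot 76 mm wide goes down to the base and is open at both ends, so a closed gripper can travel along it
- lower_plate: bare aluminium cooling plate, flat on both faces, 160 (its x) x 120 (its y) x 12 mm (z), 0.35 kg, four dark bolt-hole marks at the corners and shallow lines on top; origin at the centre of its underside, z up; all plates alike. Bottom of the pile, lying crooked on the jig's base
- middle_plate: bare aluminium cooling plate, flat on both faces, 160 (its x) x 120 (its y) x 12 mm (z), 0.35 kg, four dark bolt-hole marks at the corners and shallow lines on top; origin at the centre of its underside, z up; all plates alike. Lies crooked on the lower plate; its top is 32 mm above the table
- feed_plate: bare aluminium cooling plate, flat on both faces, 160 (its x) x 120 (its y) x 12 mm (z), 0.35 kg, four dark bolt-hole marks at the corners and shallow lines on top; origin at the centre of its underside, z up; all plates alike. Waits crooked across the two rails, underside 35 mm above the table, 3 mm higher than the top of the pile
- bolt_bin: bystander: blue open bin full of bolts, 200 x 260 x 100 mm, to the right; origin at the centre of its underside
- nut_driver: bystander: red and green inline nut driver, 280 mm long along its x, 36 mm high, to the left; origin on the table under its middle
- spanner: bystander: steel spanner, 190 mm long along its x, to the left near the robot; origin under its middle
There are look-alikes about, which are no part of the job. What is shaped like the feed_plate but turquoise is not meant. What is shaped like the middle_plate but red is not meant.

How it is judged:
By the outcome, as a careful person would: the job done as asked, in the order asked, and still so for the second after the job is handed in, with the robot touching nothing.
It also fails if it takes over 61 s, if anything falls off the work surface, if the arm or the gripper's body presses on something with over 40 N, if the wrist force passes 120 N, or if a joint passes its speed limit or range.

## Working session

There is one attempt and no reset: what is moved stays moved. The work goes in short steps, Python scripts to look and compute and a shell command to move; the robot and the scene stay as the last step left them, time stands still between calls to the robot, and variables do not carry over. Pictures are saved under pics/ and viewed, at most 10 in all, crops included, and the job is handed in when it is done.

```bash
ls; mkdir -p pics; cat > h.py <<'E'
import numpy as np, cv2
from workcell import observe, snapshot
def snap(n,f):
    s=snapshot(n); cv2.imwrite(f'pics/{f}.png',s['image'][:,:,::-1]); np.savez(f'{f}.npz',**{k:s[k] for k in s}); return s
def world(s,u,v,z=None):
    f=240/np.tan(np.radians(float(s['vfov']))/2); T=np.array(s['cam_to_world'])
    d=np.array([(u-s['cx'])/f,-(v-s['cy'])/f,-1.0])
    if z is None: k=s['z_map'][int(v),int(u)]
    else: k=(z-T[2,3])/(T[:3,:3]@d)[2]
    return T[:3,:3]@(d*k)+T[:3,3]
E
python3 - <<'E'
from h import *
for n in ['scene','side','wrist']:
    s=snap(n,n+'0'); print({k:(s[k] if k not in('image','z_map') else s[k].shape) for k in s})
o=observe(); print(o)
E
```

```text
pics
{'image': (480, 640, 3), 'z_map': (480, 640), 'vfov': 51.98624764107625, 'cx': 322.5373771279118, 'cy': 236.26091560045987, 'cam_to_world': array([[ 0.37173083, -0.57489972,  0.72890775,  1.35814536],
       [ 0.92807355,  0.21130762, -0.3066408 , -0.30817501],
       [ 0.02226395,  0.79046784,  0.61209878,  0.73603739],
       [ 0.        ,  0.        ,  0.        ,  1.        ]])}
{'image': (480, 640, 3), 'z_map': (480, 640), 'vfov': 46.50225236401413, 'cx': 317.57169108224525, 'cy': 239.47713517496146, 'cam_to_world': array([[ 0.91121722,  0.18693776, -0.367066  ,  0.05878564],
       [-0.41132625,  0.46099574, -0.7863165 , -0.96756123],
       [ 0.02222362,  0.86748902,  0.49695967,  0.70632065],
       [ 0.        ,  0.        ,  0.        ,  1.        ]])}
{'image': (480, 640, 3), 'z_map': (480, 640), 'vfov': 59.03696118250902, 'cx': 321.43186344456507, 'cy': 244.26414018449069, 'cam_to_world': array([[ 2.91659925e-01, -9.08415589e-01, -2.99525634e-01,
         1.12301444e-01],
       [ 9.56521903e-01,  2.76801238e-01,  9.19071484e-02,
         6.43682418e-01],
       [-5.
[... 275 characters left out ...]
3467, -0.07117931]), 'qd': array([-0.0006785 , -0.00196759,  0.00140583, -0.00217761,  0.001248  ,
       -0.00047298, -0.00074237]), 'effort': array([ 1.56440496e-03, -5.71326649e+01,  9.91996229e-01, -2.51828742e+01,
       -5.61468734e-02,  1.52003596e-02,  9.42677548e-05]), 'ee_pos': array([0.19001111, 0.6213405 , 0.40407174]), 'tcp_rot': array([[-9.56304486e-01,  2.92372441e-01, -2.93838661e-04],
       [ 2.92372573e-01,  9.56303629e-01, -1.28378344e-03],
       [-9.43439215e-05, -1.31359823e-03, -9.99999133e-01]]), 'ft_force': array([-0.08130146, -0.18699715, -0.57694262]), 'torque': array([ 0.01030706, -0.03053371, -0.07023517]), 'finger_force': 0.0, 'grip_width': 0.08766592353622309}
```

View pics/scene0.png

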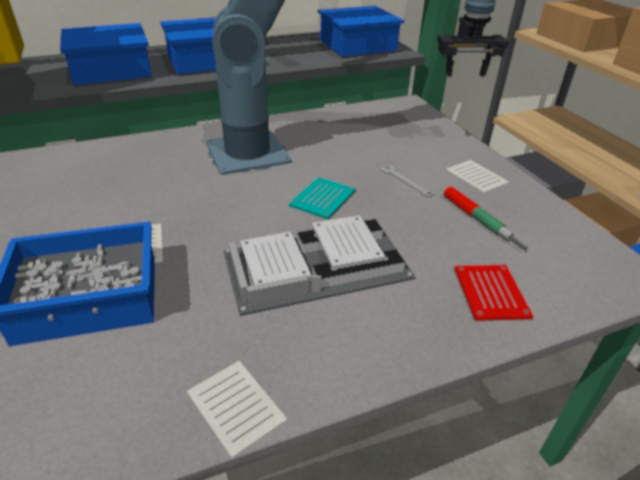

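View pics/side0.png

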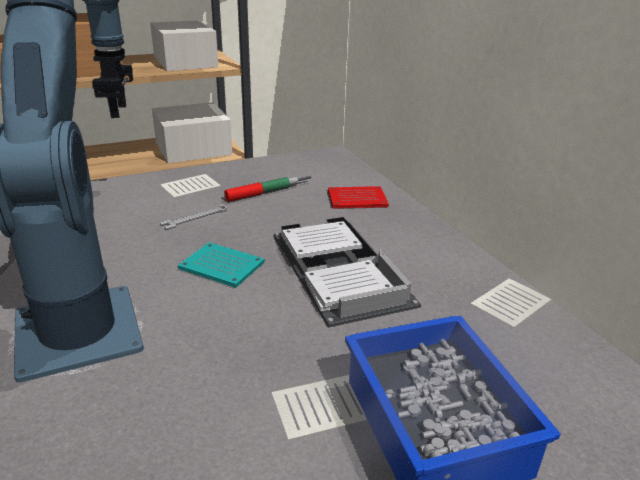

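Scene view: the bare grey feed plate lies on the rails at scene (348,242) / side (320,239). The pile is at scene (275,262) / side (350,282). The look-alikes are turquoise at scene (322,197) and red at scene (493,291), plus paper sheets. The grey one on the rails is the one meant. I'll confirm it in enlarged crops.

```bash
python3 - <<'E'
from h import *
a=cv2.imread('pics/scene0.png')[205:315,220:420]; b=cv2.imread('pics/side0.png')[210:330,270:430]
cv2.imwrite('pics/c1.png',cv2.resize(a,None,fx=4,fy=4,interpolation=cv2.INTER_CUBIC))
cv2.imwrite('pics/c2.png',cv2.resize(b,None,fx=5,fy=5,interpolation=cv2.INTER_CUBIC))
E
```

```text
(no output)
```

View pics/c1.png

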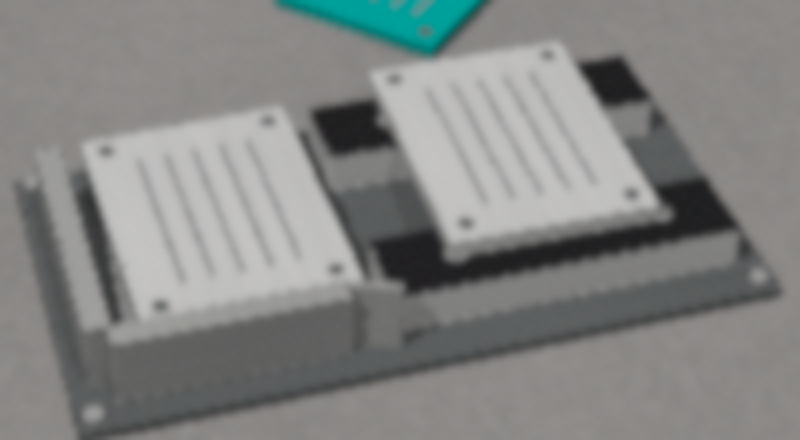

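View pics/c2.png

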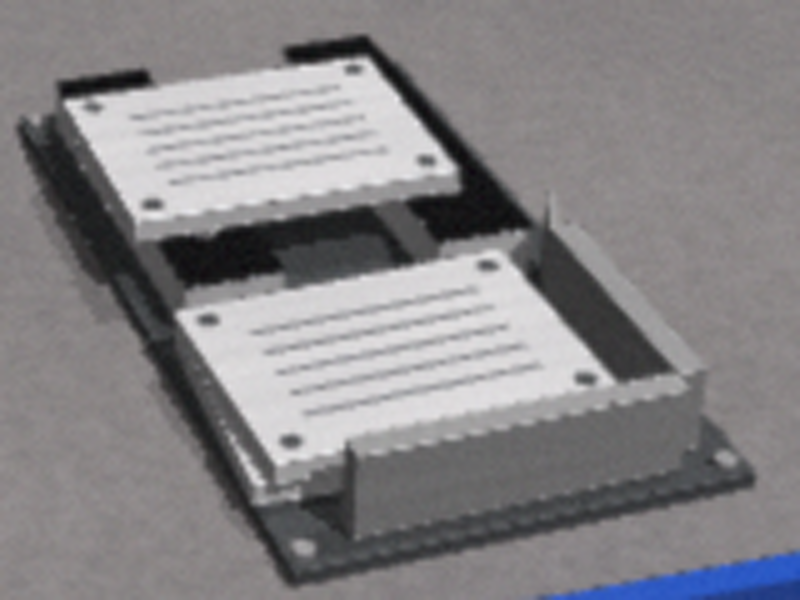

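The crops show the bare grey feed plate lying crooked across both rails (c1 corners (372,70), (565,40), (668,213), (450,248)). The middle plate sits on the pile, inside the end stop and back fence. The lower plate only peeps out at c2 (255,490). Next I fit poses over both views.

```bash
cat > fit.py <<'E'
from h import *
from scipy.optimize import least_squares
def proj(s,P):
    f=240/np.tan(np.radians(float(s['vfov']))/2); T=np.array(s['cam_to_world'])
    c=(np.atleast_2d(P)-T[:3,3])@T[:3,:3]
    return np.c_[s['cx']+f*c[:,0]/-c[:,2], s['cy']-f*c[:,1]/-c[:,2]]
def place(p,L):
    c,s=np.cos(p[2]),np.sin(p[2]); L=np.array(L)
    return np.c_[p[0]+c*L[:,0]-s*L[:,1], p[1]+s*L[:,0]+c*L[:,1], L[:,2]+p[3]]
def fit(obs,x0,zfix=None):
    def r(p):
        p=list(p)+([zfix] if zfix is not None else [])
        return np.concatenate([(proj(s,place(p,L))-np.array(uv)).ravel() for s,L,uv in obs])
    q=least_squares(r,x0[:3] if zfix is not None else x0,loss='soft_l1'); return q.x,np.round(r(q.x),1)
E
python3 - <<'E'
from fit import *
A=dict(np.load('scene0.npz'));B=dict(np.load('side0.npz'))
a=lambda l:[(220+(u-1.5)/4,205+(v-1.5)/4) for u,v in l]
b=lambda l:[(270+(u-2)/5,210+(v-2)/5) for u,v in l]
R=lambda *k:[{'mm':(-.08,-.06,0),'mp':(-.08,.06,0),'pp':(.08,.06,0),'pm':(.08,-.06,0)}[i] for i in k]
feed=[(A,R('mm','mp','pp','pm'),a([(370,72),(563,40),(670,212),(450,248)])),(B,R('mp','pp','pm','mm'),b([(60,98),(370,57),(462,165),(138,225)]))]
mid=[(A,R('mm','mp','pp'),a([(82,145),(283,107),(362,280)])),(B,R('mp','pp','mm'),b([(177,312),(505,249),(275,468)]))]
J=[(A,[(-.1,-.185,0),(.11,-.185,0),(.11,.205,0),(.08,-.16,.042),(.08,-.038,.042)],a([(15,180),(80,437),(780,292),(105,328),(355,285)])),
 (B,[(-.1,-.185,0),(.11,-.185,0)],b([(290,583),(755,480)]))]
for n,o in (('feed',feed),('mid',mid),('jig',J)):
    for zf in (None,{'feed':.047,'mid':.032,'jig':.008}[n]):
        print(n,zf,*fit(o,[.6,0,0,.03],zf))
E
```

```text
feed None [ 0.56264088  0.08894069 -0.08974339  0.04413439] [ 0.7  0.1 -0.1  0.6 -1.7 -1.5  1.2 -1.1  1.2  0.6 -0.1 -0.   0.1  1.2
  0.2 -0.5]
feed 0.047 [ 0.56281749  0.08763613 -0.09004889] [ 0.3 -0.7 -0.5 -0.2 -2.1 -2.4  0.7 -1.9  1.4 -0.2  0.2 -0.8  0.5  0.4
  0.4 -1.3]
mid None [ 0.549145   -0.08368364 -0.06090519  0.02964046] [-0.1 -0.5 -0.1 -0.   0.2  0.3 -0.   0.2 -0.1  0.5  0.2 -0.4]
mid 0.032 [ 0.54938817 -0.08446634 -0.06219873] [-0.4 -1.2 -0.3 -0.7 -0.1 -0.3  0.2 -0.6  0.2 -0.2  0.5 -1.2]
jig None [ 5.68351982e-01 -5.02331555e-04 -7.51442290e-02  2.46298059e-03] [ 0.1  0.7 -0.4  0.2  0.3 -0.1  1.4 -0.  -2.9 -0.6  0.1 -0.5 -0.2  0.3]
jig 0.008 [ 0.5720102  -0.0019546  -0.08351106] [-0.1 -0.5 -1.5 -0.7  0.9 -0.1  0.5 -1.1 -3.3 -1.4  1.3 -2.8  1.6 -1.4]
```

```bash
python3 -m crank '{"translation":[[-1,-0.85,0],[-1,-0.85,0],[-1,-0.85,0],[-1,-0.85,0],[-1,-0.85,0],[-1,-0.85,0],[-1,-0.85,0],[-1,-0.85,0],[-1,-0.85,0],[-1,-0.85,0],[-1,-0.85,0],[-1,-0.85,0]],"twist":[0,0,0,0,0,0,0,0,0,0,0,0]}' 0.25
python3 -m crank '{"translation":[[-1,-0.85,0],[-1,-0.85,0],[-1,-0.85,0],[-1,-0.85,0],[-1,-0.85,0],[-1,-0.85,0],[-1,-0.85,0],[-1,-0.85,0],[-1,-0.85,0],[-1,-0.85,0],[-1,-0.85,0],[-1,-0.85,0]],"twist":[0,0,0,0,0,0,0,0,0,0,0,0]}'
python3 -m crank '{"translation":[[-1,-0.85,0],[-1,-0.85,0],[0,0,0],[0,0,0],[0,0,0],[0,0,0],[0,0,0],[0,0,0],[0,0,0],[0,0,0],[0,0,0],[0,0,0]],"twist":[0,0,1,1,1,1,1,1,1,1,1,1]}'
python3 -m crank '{"translation":[[0,0,0],[0,0,0],[0,0,0],[0,0,0],[0,0,0],[0,0,0],[0,0,0],[0,0,0],[0,0,0],[0,0,0],[0,0,0],[0,0,0]],"twist":[1,1,1,1,1,1,1,1,1,0.5,0,0]}'
python3 - <<'E'
from h import *
s=snap('wrist','w1'); print(observe()['joint_pos'])
E
```

```text
time: 1.15
ee_pos: [0.3604, 0.355, 0.4046]
tcp_rot: [[-0.956, 0.292, -0.0], [0.292, 0.956, -0.0], [0.0, -0.0, -1.0]]
ft_force: [0.1, 1.6, -0.8]
grip_width: 0.0221
finger_force: 0.0
time: 2.15
ee_pos: [0.5302, 0.0899, 0.4046]
tcp_rot: [[-0.956, 0.292, -0.0], [0.292, 0.956, -0.0], [0.0, -0.0, -1.0]]
ft_force: [0.7, 0.5, -0.6]
grip_width: 0.022
finger_force: 0.0
time: 3.15
ee_pos: [0.558, 0.0469, 0.4045]
tcp_rot: [[-0.542, 0.841, -0.0], [0.841, 0.542, -0.0], [0.0, -0.0, -1.0]]
ft_force: [-0.3, -0.3, 0.8]
grip_width: 0.0222
finger_force: 0.0
time: 4.15
ee_pos: [0.558, 0.0469, 0.4045]
tcp_rot: [[0.086, 0.996, -0.0], [0.996, -0.086, -0.0], [-0.0, -0.0, -1.0]]
ft_force: [0.1, 0.9, 0.6]
grip_width: 0.0219
finger_force: 0.0
[-0.5806331   0.42092813  0.54516051  1.80611615 -0.25695283  0.9856308
 -0.01677323]
```

View pics/w1.png

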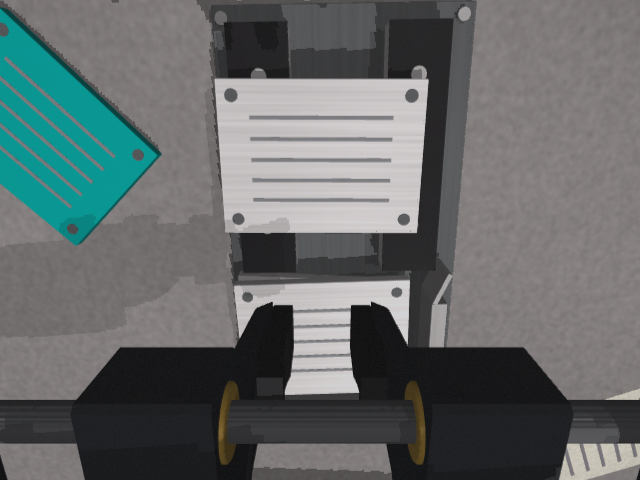

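The wrist view shows the feed plate (corners (215,79), (428,80), (417,233), (226,233)), with the slot visible behind it between x=289 and 389. Two rail pegs are at (258,74) and (419,73). An enlarged crop will sharpen the jig yaw.

```bash
python3 - <<'E'
from h import *
a=cv2.imread('pics/w1.png')[0:300,195:485]
cv2.imwrite('pics/c3.png',cv2.resize(a,None,fx=2,fy=2,interpolation=cv2.INTER_CUBIC))
E
```

```text
(no output)
```

View pics/c3.png

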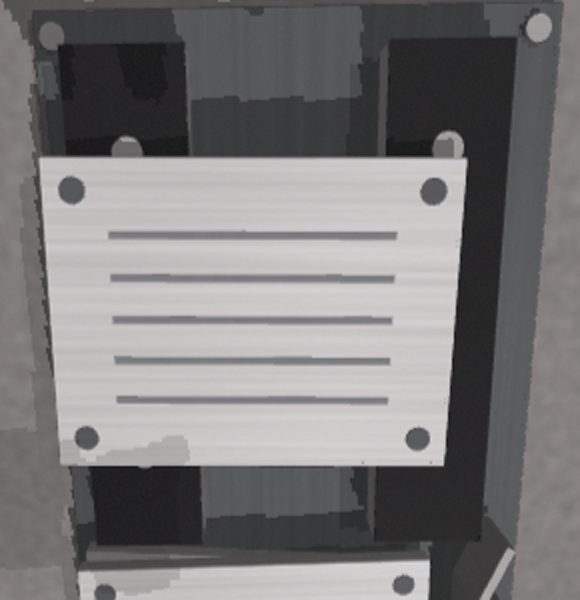

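```bash
python3 - <<'E'
from fit import *
W=dict(np.load('w1.npz'))
a=lambda l:[(195+(u-.5)/2,(v-.5)/2) for u,v in l]
R=[(-.08,.06,0),(.08,.06,0),(.08,-.06,0),(-.08,-.06,0)]
j=[(W,[(-.085,.188,0),(-.038,.188,0),(-.085,-.012,0),(-.038,-.012,0),(.038,.188,0),(.085,.188,0),(.038,-.012,0),(.085,-.012,0)],
 a([(58,44),(186,41),(98,545),(203,545),(388,38),(517,36),(374,541),(481,540)]))]
f=[(W,R,a([(39,157),(467,157),(444,466),(61,466)]))]
J,_=fit(j,[.57,0,-.08,.03],.035); print('jig',J,_)
print('free',fit(j,[.57,0,-.08,.03]))
F,_=fit(f,[.56,.09,-.08,.04],.047); print('feed',F,_); print('free',fit(f,[.56,.09,-.08,.04]))
c,s=np.cos(J[2]),np.sin(J[2]);Rj=np.array([[c,s],[-s,c]])
tj=lambda P:Rj@(P[:2]-J[:2])
print('feed in jig',tj(F)*1000,np.degrees(F[2]-J[2]))
o=observe(); print('tcp in jig',tj(o['ee_pos'])*1000,np.degrees(np.arctan2(o['tcp_rot'][1,0],o['tcp_rot'][0,0])-J[2]))
for q in [(127,143),(448,140),(455,150),(145,467),(250,250),(120,100),(450,90),(52,35),(538,27)]:
    u,v=a([q])[0];P=world(W,u,v);print(q,np.round(np.r_[tj(P)*1000,P[2]*1000],1))
E
```

```text
jig [ 0.56980672 -0.0022357  -0.06911514] [ 0.2  0.2 -0.6  0.6 -0.1 -0.2  0.2 -0.9  0.8  0.2 -0.2  0.1  0.1 -0.2
 -0.4 -0.5]
free (array([ 0.5697826 , -0.00223938, -0.06911064,  0.03574358]), array([-0.1,  0. , -0.7,  0.4, -0.3,  0.2,  0.1, -0.6,  1. ,  0.1,  0.1,
       -0.1,  0.2,  0.1, -0.2, -0.2]))
feed [ 0.56145573  0.08566192 -0.08571536] [-0.4  0.   0.2  0.2  0.3 -0.  -0.1 -0.2]
free (array([ 0.56145515,  0.08563441, -0.08576038,  0.04658803]), array([-0.3,  0.1,  0.1,  0.2,  0.2, -0.1,  0. , -0.3]))
feed in jig [-14.40127436  87.11104664] -0.9511221407726567
tcp in jig [-15.13618247  48.22986905] 89.03992723425905
(127, 143) [-61.3 153.4  37.6]
(448, 140) [ 61.3 152.6  36.4]
(455, 150) [ 64.  149.   37.2]
(145, 467) [-61.8  24.1  36.2]
(250, 250) [-15.  113.9  48.3]
(120, 100) [-63.1 168.6  36.7]
(450, 90) [ 61.1 170.1  35.9]
(52, 35) [-92.  195.4  11.6]
(538, 27) [ 99.5 195.   12.3]
```

```bash
python3 -m crank '{"translation":[[1,0,0],[1,0,0],[1,0,0],[1,0,0],[1,0,0],[1,0,0],[0.4,0,1],[0,0,1],[0,0,1],[0,0,1],[0,0,1],[0,0,1]],"twist":[-0.24,0,0,0,0,0,0,0,0,0,0,0]}' 0.6
python3 -m crank '{"translation":[[0,0,1],[0,0,1],[0,0,1],[0,0,0.9],[0,0,0],[0,0,0]],"twist":[0,0,0,0,0,0]}'
python3 - <<'E'
from fit import *
J=[0.5698,-.0022,-.0691]
c,s=np.cos(J[2]),np.sin(J[2]);Rj=np.array([[c,s],[-s,c]])
o=observe();R=o['tcp_rot']; print('tcp jig',Rj@(o['ee_pos'][:2]-J[:2])*1000,o['ee_pos'][2]-.166,np.degrees(np.arctan2(R[1,0],R[0,0])-J[2]),o['ft_force'],o['grip_width'])
S=snap('side','s1')
for uv in [(347,333),(462,317),(558,432),(350,350)]: print(world(S,*uv,z=.1))
A=dict(np.load('scene0.npz'))
for uv in [(150,226),(153,300),(5,240)]: print(world(A,*uv,z=.1))
E
```

```text
time: 5.2
ee_pos: [0.5674, 0.1745, 0.2837]
tcp_rot: [[0.069, 0.998, -0.0], [0.998, -0.069, 0.0], [0.0, -0.0, -1.0]]
ft_force: [-0.3, -0.1, 0.4]
grip_width: 0.0531
finger_force: 0.0
time: 5.7
ee_pos: [0.5672, 0.1743, 0.2062]
tcp_rot: [[0.07, 0.998, -0.002], [0.998, -0.07, -0.001], [-0.001, -0.002, -1.0]]
ft_force: [0.2, -0.1, 0.5]
grip_width: 0.0526
finger_force: 0.0
tcp jig [-14.76051952 175.91377989] 0.040246851692335356 89.94348866091562 [ 0.24674982 -0.13214956  0.53074697] 0.052629299045022004
[ 0.42177882 -0.31732311  0.1       ]
[ 0.63052762 -0.35690135  0.1       ]
[ 0.5945276  -0.62030456  0.1       ]
[ 0.40675979 -0.35768731  0.1       ]
[ 0.43986706 -0.32321526  0.1       ]
[ 0.66893333 -0.34374131  0.1       ]
[ 0.38835255 -0.6035062   0.1       ]
```

```bash
python3 -m crank '{"translation":[[-0.5,0,0.05],[-0.5,0,0],[-0.5,0,0],[-0.5,0,0],[-0.5,0,0],[-0.5,0,0],[-0.5,0,0],[-0.5,0,0],[-0.5,0,0],[-0.5,0,0],[-0.5,0,0],[-0.5,0,0]],"twist":[0,0,0,0,0,0,0,0,0,0,0,0]}'
python3 -m crank '{"translation":[[-0.5,0,0],[-0.5,0,0],[-0.5,0,0],[-0.5,0,0],[-0.5,0,0],[-0.5,0,0],[-0.5,0,0],[-0.3,0,0],[0,0,0]],"twist":[0,0,0,0,0,0,0,0,0]}'
cat > st.py <<'E'
from fit import *
J=[0.5698,-.0022,-.0691]
c,s=np.cos(J[2]),np.sin(J[2]);Rj=np.array([[c,s],[-s,c]])
o=observe();R=o['tcp_rot']; print('t',o['time'],'tcp jig',Rj@(o['ee_pos'][:2]-J[:2])*1000,'tip',o['ee_pos'][2]-.166,'yaw',np.degrees(np.arctan2(R[1,0],R[0,0])-J[2]),'F',Rj@o['ft_force'][:2],o['ft_force'][2],o['grip_width'])
E
python3 - <<'E'
from st import *
S=snap('side','s2');A=snap('scene','a2')
a=A['image'][200:320,215:425];b=S['image'][205:335,270:430]
k=np.hstack([cv2.resize(a,(400,229),interpolation=cv2.INTER_CUBIC),cv2.resize(b,(400,325),interpolation=cv2.INTER_CUBIC)[:229]]) if 0 else None
a=cv2.resize(a,(455,260),interpolation=cv2.INTER_CUBIC);b=cv2.resize(b,(345,260*1),interpolation=cv2.INTER_CUBIC)
cv2.imwrite('pics/c4.png',np.hstack([a,b])[:,:,::-1])
E
```

```text
time: 6.75
ee_pos: [0.5589, 0.0538, 0.2057]
tcp_rot: [[0.07, 0.998, -0.0], [0.998, -0.07, -0.0], [-0.0, -0.0, -1.0]]
ft_force: [-0.1, 1.1, 0.2]
grip_width: 0.0529
finger_force: 0.5
time: 7.5
ee_pos: [0.5535, -0.0232, 0.2058]
tcp_rot: [[0.073, 0.997, 0.0], [0.997, -0.073, -0.001], [-0.001, 0.0, -1.0]]
ft_force: [0.1, 0.2, 0.2]
grip_width: 0.0528
finger_force: 0.0
t 7.5 tcp jig [-14.82790996 -22.03443783] tip 0.03984077370817779 yaw 89.7746258365319 F [0.07572419 0.16031533] 0.23126094104918388 0.052752665262396504
```

View pics/c4.png

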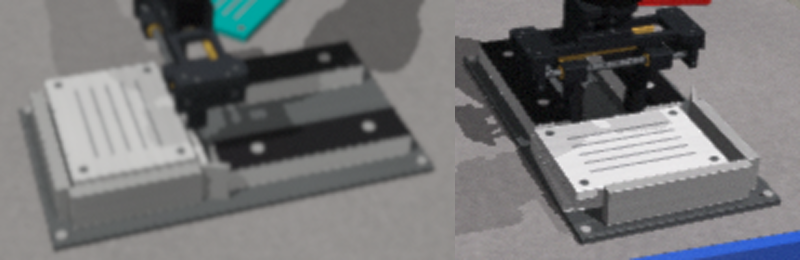

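The feed plate now lies on the pile, with its centre at c4 (120,125) left and (625,145) right. Now I back off, narrow the fingers, drop into the slot and push all three edges towards the end stop.

```bash
python3 -m crank '{"translation":[[0.7,0,0],[0.7,0.3,0],[0.7,0.34,0],[0,0,0],[0,0,0.45],[0,0,0.45],[0,0,0.45],[0,0,0],[-0.4,0,0],[-0.4,0,0],[-0.4,0,0],[0,0,0]],"twist":[0,0,0,0,0,0,0,0,0,0,0,0]}' 0.25
python3 st.py
python3 -m crank '{"translation":[[-0.2,0,0],[-0.2,0,0],[-0.2,0,0],[-0.2,0,0],[-0.2,0,0],[0,0,0]],"twist":[0,0,0,0,0,0]}'
python3 st.py
```

```text
time: 8.6
ee_pos: [0.5676, -0.0072, 0.1792]
tcp_rot: [[0.074, 0.997, 0.001], [0.997, -0.074, -0.002], [-0.002, 0.001, -1.0]]
ft_force: [-0.3, -0.2, -0.5]
grip_width: 0.0219
finger_force: 0.0
t 8.6 tcp jig [-1.8621534  -5.12935552] tip 0.01322972281137963 yaw 89.7080866960293 F [-0.30286569 -0.25530871] -0.459395482888065 0.02192310974530833
time: 9.1
ee_pos: [0.5664, -0.0243, 0.1789]
tcp_rot: [[0.071, 0.997, 0.0], [0.997, -0.071, 0.0], [0.0, 0.0, -1.0]]
ft_force: [0.6, 1.6, 0.8]
grip_width: 0.0218
finger_force: 0.9
t 9.1 tcp jig [ -1.90289966 -22.2438212 ] tip 0.012880311360822405 yaw 89.89710062034314 F [0.47314276 1.67908327] 0.8431341095101298 0.02176845040599348
```

```bash
python3 -m crank '{"translation":[[-0.15,0,0],[-0.15,0,0],[-0.1,0,0],[0,0,0]],"twist":[0,0,0,0]}'; python3 st.py
python3 -m crank '{"translation":[[-0.1,0,0],[0,0,0]],"twist":[0,0]}'; python3 st.py
```

```text
time: 9.43
ee_pos: [0.5653, -0.0296, 0.1785]
tcp_rot: [[0.069, 0.998, -0.002], [0.998, -0.069, 0.004], [0.004, -0.002, -1.0]]
ft_force: [-2.1, 7.8, 3.2]
grip_width: 0.022
finger_force: 4.1
t 9.4333 tcp jig [ -2.58221183 -27.69017544] tip 0.01253041971815741 yaw 90.01049204542979 F [-2.63427459  7.5968644 ] 3.2110169415589227 0.021964009248447772
time: 9.6
ee_pos: [0.5651, -0.031, 0.1785]
tcp_rot: [[0.068, 0.998, -0.002], [0.998, -0.068, 0.004], [0.004, -0.003, -1.0]]
ft_force: [-0.8, 10.0, 3.5]
grip_width: 0.0221
finger_force: 4.8
t 9.6 tcp jig [ -2.64988298 -29.06775944] tip 0.01248490378493089 yaw 90.0473952501368 F [-1.51476588  9.90421144] 3.468973216160001 0.022066664493119528
```

```bash
python3 -m crank '{"translation":[[-0.1,0,0],[0,0,0]],"twist":[0,0]}'; python3 st.py
python3 -m crank '{"translation":[[-0.1,0,0],[0,0,0]],"twist":[0,0]}'; python3 st.py
```

```text
time: 9.77
ee_pos: [0.5652, -0.0314, 0.1785]
tcp_rot: [[0.067, 0.998, -0.002], [0.998, -0.067, 0.007], [0.006, -0.003, -1.0]]
ft_force: [-1.5, 13.9, 4.6]
grip_width: 0.0222
finger_force: 7.0
t 9.7667 tcp jig [ -2.58396543 -29.47418597] tip 0.012482652178961745 yaw 90.0988340051465 F [-2.50296915 13.77365694] 4.586742380290497 0.02223379990775099
time: 9.93
ee_pos: [0.5652, -0.0318, 0.1785]
tcp_rot: [[0.066, 0.998, -0.003], [0.998, -0.066, 0.009], [0.009, -0.003, -1.0]]
ft_force: [-1.9, 18.5, 4.6]
grip_width: 0.0221
finger_force: 9.1
t 9.9333 tcp jig [ -2.58738737 -29.89463344] tip 0.012455462362056885 yaw 90.15548868737592 F [-3.17148717 18.29528365] 4.647919411796725 0.02205211509437455
```

```bash
python3 -m crank '{"translation":[[0.5,0,0],[0.1,0,-0.5],[0,0,-0.9],[0,0,-0.9],[0,0,-0.9],[-0.5,-0.9,0],[-0.5,-0.9,0],[-0.5,-0.9,0],[-0.5,-0.9,0],[-0.5,-0.9,0],[-0.5,-0.9,0],[-0.5,-0.9,0]],"twist":[0,0,0,0,0,0,0,0,0,0,0,0]}'
python3 -m crank '{"translation":[[-0.5,-0.9,0],[0,-0.2,0],[0,0,0],[0,0,0],[0,0,0],[0,0,0],[0,0,0],[0,0,0],[0,0,0],[0,0,0],[0,0,0],[0,0,0]],"twist":[0,0,-1,-1,-1,-1,-1,-1,-1,-1,-1,-1]}' 0.5
python3 -m crank '{"translation":[[0,0,0],[0,0,0],[0,0,0],[0,0,0],[0,0,0],[0,0,0],[0,0,0],[0,0,0],[0,0,0],[0,0,0],[0,0,0],[0,0,0]],"twist":[-1,-1,-1,-1,-1,-1,-1,-1,-1,-1,-1,-1]}'
python3 -m crank '{"translation":[[0,0,0],[0,0,0]],"twist":[-0.5,0]}'; python3 st.py
python3 - <<'E'
from h import *
S=snap('side','s3'); b=S['image'][205:335,270:430]
cv2.imwrite('pics/c5.png',cv2.resize(b,(739,600),interpolation=cv2.INTER_CUBIC)[:,:,::-1])
E
```

```text
time: 10.93
ee_pos: [0.4344, -0.0885, 0.2433]
tcp_rot: [[0.072, 0.997, 0.001], [0.997, -0.072, -0.001], [-0.001, 0.001, -1.0]]
ft_force: [-0.1, -0.8, -0.8]
grip_width: 0.022
finger_force: 0.0
time: 11.93
ee_pos: [0.4135, -0.0957, 0.2431]
tcp_rot: [[-0.589, 0.808, 0.001], [0.808, 0.589, -0.001], [-0.001, 0.0, -1.0]]
ft_force: [-0.3, -0.3, 0.1]
grip_width: 0.044
finger_force: 0.0
time: 12.93
ee_pos: [0.4135, -0.0958, 0.2431]
tcp_rot: [[-0.995, 0.103, 0.001], [0.103, 0.995, -0.001], [-0.001, -0.001, -1.0]]
ft_force: [0.3, 0.6, 0.0]
grip_width: 0.0439
finger_force: 0.0
time: 13.1
ee_pos: [0.4134, -0.0958, 0.243]
tcp_rot: [[-0.998, 0.07, 0.001], [0.07, 0.998, -0.001], [-0.001, -0.001, -1.0]]
ft_force: [-0.4, 0.7, 0.1]
grip_width: 0.0442
finger_force: 0.0
t 13.1 tcp jig [-149.53005177 -104.20593452] tip 0.07704799358350331 yaw 179.93199539115986 F [-0.43634921  0.68179185] 0.07145232538163322 0.04419888676486498
```

View pics/c5.png

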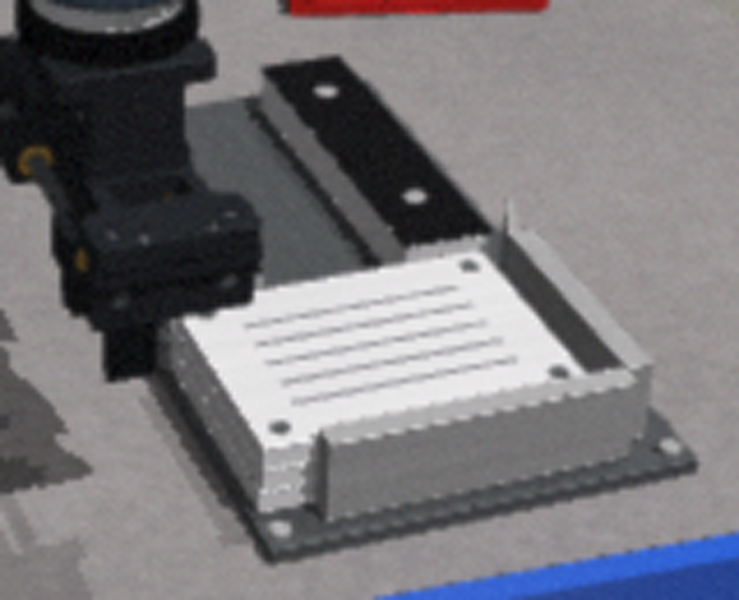

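The side view shows three plates flush along the end stop, and a gap still to close at the back fence, around (560,300). Next comes the +x push.

```bash
python3 -m crank '{"translation":[[0,0,0.8],[0,0,0.8],[0,0,0.8],[0,0,0.8],[-0.5,0,0],[-0.5,0,0],[-0.5,0,0],[-0.5,0,0],[-0.25,0,0],[-0.25,0,0],[-0.2,0,0],[0,0,0]],"twist":[0,0,0,0,0,0,0,0,0,0,0,0]}';python3 st.py
python3 -m crank '{"translation":[[-0.15,0,0],[-0.1,0,0],[0,0,0]],"twist":[0,0,0]}'; python3 st.py
```

```text
time: 14.15
ee_pos: [0.4674, -0.0992, 0.1789]
tcp_rot: [[-0.997, 0.071, 0.001], [0.071, 0.997, -0.0], [-0.001, -0.0, -1.0]]
ft_force: [-0.6, -0.1, -0.3]
grip_width: 0.0443
finger_force: 0.0
t 14.15 tcp jig [ -95.43251304 -103.81466643] tip 0.012944730176749852 yaw 179.90629175613765 F [-0.58926871 -0.12614233] -0.31012835322499 0.04429916281324272
time: 14.4
ee_pos: [0.4715, -0.0995, 0.1787]
tcp_rot: [[-0.998, 0.071, -0.001], [0.071, 0.998, 0.0], [0.001, -0.0, -1.0]]
ft_force: [-1.9, -0.1, 0.9]
grip_width: 0.0439
finger_force: 1.4
t 14.4 tcp jig [ -91.34152594 -103.81047795] tip 0.012650366938354779 yaw 179.913015151322 F [-1.92785124 -0.22581123] 0.8645733122973025 0.04393520472378277
```

```bash
python3 -m crank '{"translation":[[-0.15,0,0],[-0.15,0,0],[0,0,0]],"twist":[0,0,0]}'; python3 st.py
python3 -m crank '{"translation":[[-0.15,0,0],[-0.15,0,0],[0,0,0]],"twist":[0,0,0]}'; python3 st.py
```

```text
time: 14.65
ee_pos: [0.4733, -0.0996, 0.1775]
tcp_rot: [[-0.997, 0.071, -0.013], [0.071, 0.997, 0.001], [0.013, 0.0, -1.0]]
ft_force: [-14.3, 1.2, 8.0]
grip_width: 0.0445
finger_force: 7.4
t 14.65 tcp jig [ -89.5573526  -103.86584643] tip 0.011529194266662407 yaw 179.90382456093545 F [-14.3135558    0.26206215] 7.96243420657871 0.044548955258324946
time: 14.9
ee_pos: [0.475, -0.0998, 0.1764]
tcp_rot: [[-0.997, 0.071, -0.024], [0.071, 0.997, 0.002], [0.025, 0.0, -1.0]]
ft_force: [-26.5, 2.9, 15.3]
grip_width: 0.0443
finger_force: 13.4
t 14.9 tcp jig [ -87.88326355 -103.92463662] tip 0.010383716166808304 yaw 179.89192133737717 F [-26.59797134   1.03973809] 15.311987897000124 0.044271566692102374
```

```bash
python3 -m crank '{"translation":[[0.4,0,0],[0.6,0,0],[0.5,0,0],[0.3,0,-0.9],[0.3,0,-0.9],[0,0,-1],[0,0,-1],[0,0,-1],[0,0,-1],[0,0,-1],[0,0,-1],[0,0,0]],"twist":[0,0,0,0,0,0,0,0,0,0,0,0]}';python3 st.py
python3 - <<'E'
from h import *
snap('wrist','w4');S=snap('side','s4'); A=snap('scene','a4')
print('ok')
W=np.load('w4.npz')['image']
b=S['image'][235:335,295:415];a=A['image'][215:315,215:335]
cv2.imwrite('pics/c6.png',np.vstack([np.hstack([cv2.resize(x,(400,333),interpolation=cv2.INTER_CUBIC) for x in (a,b)]),cv2.resize(W[0:210],(800,262))])[:,:,::-1])
E
```

```text
time: 15.9
ee_pos: [0.4434, -0.0976, 0.3383]
tcp_rot: [[-0.997, 0.071, 0.008], [0.071, 0.997, -0.001], [-0.008, -0.001, -1.0]]
ft_force: [0.4, -0.5, 0.1]
grip_width: 0.0441
finger_force: 0.0
t 15.9 tcp jig [-119.51448471 -103.88941736] tip 0.17225357802812827 yaw 179.90146460439183 F [ 0.45287957 -0.43515557] 0.10091796087287572 0.04412437008738351
ok
```

View pics/c6.png

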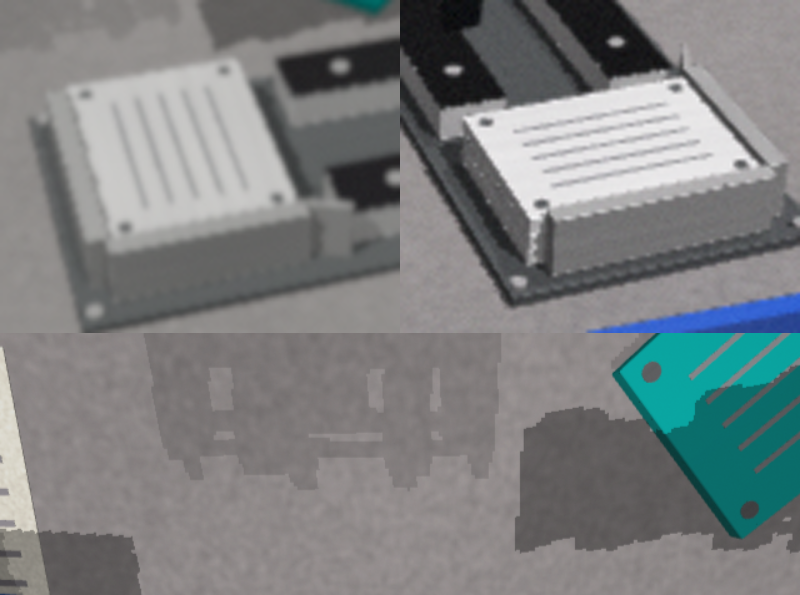

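The top plate looks square in both views, with a thin dark strip at the fence around (720,130) in the right half. I'll measure that gap from directly above with the wrist camera.

```bash
python3 -m crank '{"translation":[[-1,-0.4,-0.6],[-1,-0.4,-0.6],[-1,-0.4,-0.6],[-1,-0.4,-0.6],[-1,-0.4,-0.6],[-1,-0.3,0],[0,0,0],[0,0,0],[0,0,0],[0,0,0],[0,0,0],[0,0,0]],"twist":[0,0,0,0,0,0,1,1,1,1,1,1]}' 0.25
python3 -m crank '{"translation":[[0,0,0],[0,0,0],[0,0,0],[0,0,0],[0,0,0],[0,0,0],[0,0,0],[0,0,0],[0,0,0],[0,0,0],[0,0,0],[0,0,0]],"twist":[1,1,1,1,1,1,1,1,1,1,1,1]}'
python3 -m crank '{"translation":[[0,0,0],[0,0,0],[0,0,0],[0,0,0],[0,0,0],[0,0,0]],"twist":[1,1,1,1,0.5,0]}'
python3 st.py
python3 - <<'E'
from h import *
W=snap('wrist','w5');
cv2.imwrite('pics/c7.png',cv2.resize(W['image'][40:340,150:550],None,fx=2,fy=2,interpolation=cv2.INTER_CUBIC)[:,:,::-1])
E
```

```text
time: 17.05
ee_pos: [0.558, -0.1516, 0.3929]
tcp_rot: [[-0.881, 0.473, -0.002], [0.473, 0.881, 0.0], [0.002, -0.001, -1.0]]
ft_force: [0.1, 0.5, -0.1]
grip_width: 0.022
finger_force: 0.0
time: 18.05
ee_pos: [0.558, -0.1515, 0.393]
tcp_rot: [[-0.238, 0.971, -0.002], [0.971, 0.238, -0.0], [0.001, -0.002, -1.0]]
ft_force: [-0.2, 0.4, 0.6]
grip_width: 0.0221
finger_force: 0.0
time: 18.55
ee_pos: [0.5581, -0.1514, 0.3931]
tcp_rot: [[0.072, 0.997, -0.002], [0.997, -0.072, -0.0], [-0.0, -0.002, -1.0]]
ft_force: [-0.2, -0.7, -0.8]
grip_width: 0.0221
finger_force: 0.0
t 18.55 tcp jig [  -1.39918706 -149.69210114] tip 0.22714978303362052 yaw 89.85615676332209 F [-0.12384838 -0.70824788] -0.7643909620391786 0.022085238226195028
```

View pics/c7.png

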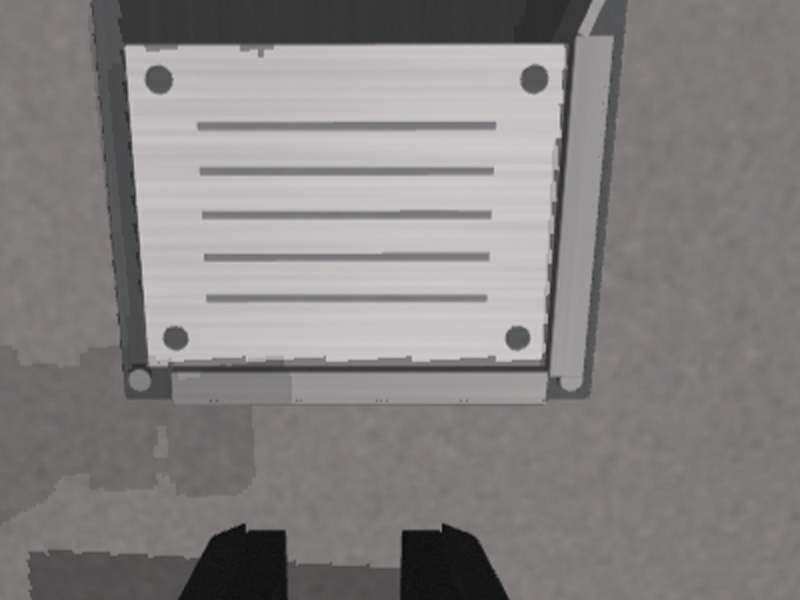

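From above, the top plate's corners are (124,44), (567,44), (546,364), (148,366). The fence's top inner edge runs (576,40)–(551,376), and the end stop's runs (173,372)–(548,371). I'll compute the gaps.

```bash
python3 - <<'E'
from st import *
W=dict(np.load('w5.npz'))
a=lambda l:[(150+(u-.5)/2,40+(v-.5)/2) for u,v in l]
tj=lambda P:np.round(np.r_[Rj@(P[:2]-J[:2]),P[2]]*1000,1)
print('plate',[tj(world(W,*q,z=.044)) for q in a([(124,44),(567,44),(546,364),(148,366)])])
print('fence',[tj(world(W,*q,z=.05)) for q in a([(576,40),(551,376)])])
print('stop',[tj(world(W,*q,z=.05)) for q in a([(173,372),(548,371)])])
R=[(-.08,.06,0),(.08,.06,0),(.08,-.06,0),(-.08,-.06,0)]
F,r=fit([(W,R,a([(124,44),(567,44),(546,364),(148,366)]))],[.56,-.1,-.07],.044);print(tj(np.r_[F[:2],0]),np.degrees(F[2]-J[2]),r)
# left-side profile: columns of depth across left edge and top edge, in jig frame
for v in (100,200,300):
    print(v,[tuple(tj(world(W,*q)))[::2] for q in a([(u,v) for u in range(112,162,3)])])
for u in (170,350,520):
    print(u,[tuple(tj(world(W,*q)))[1:] for q in a([(u,v) for v in range(30,62,3)])])
E
```

```text
t 18.6 tcp jig [  -1.3729364 -149.7212427] tip 0.22734885313194844 yaw 89.97449474500021 F [0.40031465 0.52464992] 0.1525550330628159 0.022147312135210172
plate [array([-80.3, -40.1,  44. ]), array([ 78.8, -40.4,  44. ]), array([  80. , -159.3,   44. ]), array([ -80.6, -160. ,   44. ])]
fence [array([ 80.4, -39.7,  50. ]), array([  80.8, -162.6,   50. ])]
stop [array([ -69.4, -160.8,   50. ]), array([  79.5, -160.6,   50. ])]
[  -0.5 -100.     0. ] 0.09019768369755146 [-0.4  0.1  0.8 -0.8 -0.6  0.7  0.2  0.2]
100 [(np.float64(-95.2), np.float64(9.6)), (np.float64(-94.1), np.float64(9.3)), (np.float64(-92.9), np.float64(9.1)), (np.float64(-91.6), np.float64(9.5)), (np.float64(-90.5), np.float64(9.1)), (np.float64(-89.5), np.float64(8.1)), (np.float64(-79.6), np.float64(44.6)), (np.float64(-77.9), np.float64(47.2)), (np.float64(-77.3), np.float64(44.8)), (np.float64(-76.0), np.float64(45.7)), (np.float64(-75.2), np.float64(44.6)), (np.float64(-73.9), np.float64(45.4)), (np.float64(-72.7), np.float64(46.1)), (np.float64(-71.6), np.float64(46.1)), (np.float64(-70.5), np.float64(46.0)), (
[... 1991 characters left out ...]
np.float64(-36.3), np.float64(7.7)), (np.float64(-40.6), np.float64(43.4)), (np.float64(-41.7), np.float64(45.8)), (np.float64(-42.7), np.float64(45.4)), (np.float64(-43.6), np.float64(44.1)), (np.float64(-44.7), np.float64(45.7)), (np.float64(-45.7), np.float64(45.9))]
520 [(np.float64(-32.3), np.float64(9.6)), (np.float64(-33.3), np.float64(9.2)), (np.float64(-34.3), np.float64(8.7)), (np.float64(-35.6), np.float64(10.3)), (np.float64(-36.5), np.float64(8.8)), (np.float64(-40.8), np.float64(45.0)), (np.float64(-41.8), np.float64(45.1)), (np.float64(-42.9), np.float64(46.7)), (np.float64(-43.9), np.float64(46.6)), (np.float64(-44.9), np.float64(46.2)), (np.float64(-45.9), np.float64(46.0))]
```

The top plate sits at (-0.5, -100.0) mm, 0.1° off square, and touches both walls within measurement error. I'll give one more gentle push towards the end stop to settle all three.

```bash
python3 -m crank '{"translation":[[1,0,0],[1,0,0],[1,0,0],[1,0,0],[1,0,0],[1,0,0],[1,0,0],[0.8,0,0],[0,0,1],[0,0,1],[0,0,1],[0,0,1]],"twist":[0,0,0,0,0,0,0,0,0,0,0,0]}'
python3 -m crank '{"translation":[[0,0,1],[0,0,1],[0,0,1],[0,0,1],[0,0,1],[0,0,1],[0,0,0.7],[0,0,0],[-0.5,0,0],[-0.5,0,0],[-0.4,0,0],[0,0,0]],"twist":[0,0,0,0,0,0,0,0,0,0,0,0]}'; python3 st.py
python3 -m crank '{"translation":[[-0.15,0,0],[-0.1,0,0],[-0.1,0,0],[-0.1,0,0],[0,0,0]],"twist":[0,0,0,0,0]}'; python3 st.py
```

```text
time: 19.6
ee_pos: [0.569, 0.0041, 0.3132]
tcp_rot: [[0.069, 0.998, -0.0], [0.998, -0.069, -0.0], [-0.0, -0.0, -1.0]]
ft_force: [-0.8, 0.1, 0.3]
grip_width: 0.0221
finger_force: 0.0
time: 20.6
ee_pos: [0.5675, -0.0274, 0.1819]
tcp_rot: [[0.074, 0.997, 0.002], [0.997, -0.074, -0.002], [-0.002, 0.002, -1.0]]
ft_force: [-0.1, -0.7, 0.2]
grip_width: 0.0222
finger_force: 0.0
t 20.6 tcp jig [ -0.56251013 -25.32614334] tip 0.01591699693247739 yaw 89.70038203681042 F [-0.05964092 -0.69506527] 0.15166051111085432 0.022214622417134833
time: 21.02
ee_pos: [0.567, -0.031, 0.1811]
tcp_rot: [[0.069, 0.998, 0.001], [0.998, -0.069, 0.003], [0.003, 0.0, -1.0]]
ft_force: [0.3, 4.9, 2.6]
grip_width: 0.0219
finger_force: 2.5
t 21.0167 tcp jig [ -0.81329973 -28.93293354] tip 0.015061707014683068 yaw 90.0082885804106 F [-0.08475048  4.88040062] 2.6422935536039858 0.021887957661669045
```

```bash
python3 -m crank '{"translation":[[-0.1,0,0],[-0.1,0,0],[0,0,0],[0,0,0]],"twist":[0,0,0,0]}'; python3 st.py
python3 -m crank '{"translation":[[0.4,0,0],[0.4,0,0],[0,0,-0.8],[0,0,-1],[0,0,-1],[0,0,-1],[0,0,-1],[0,0,-1],[0,0,-1],[0,0,-1],[0,0,0],[0,0,0]],"twist":[0,0,0,0,0,0,0,0,0,0,0,0]}'
python3 - <<'E'
from fit import *
J=[0.5698,-.0022,-.0691]
c,s=np.cos(J[2]),np.sin(J[2]);Rj=np.array([[c,s],[-s,c]])
# plate top height plane check, scene cam, over top face
A=snap('scene','a6');S=snap('side','s6')
for I,n in((A,'scene'),(S,'side')):
    for P in [(-.06,-.14),(.06,-.14),(.06,-.06),(-.06,-.06)]:
        w=np.r_[Rj.T@np.array(P)+J[:2],.044]; u,v=proj(I,w)[0]
        z=np.median([world(I,u+i,v+j)[2] for i in(-1,0,1) for j in(-1,0,1)]); print(n,P,round(z*1000,1))
E
```

```text
time: 21.35
ee_pos: [0.567, -0.0317, 0.1811]
tcp_rot: [[0.067, 0.998, 0.0], [0.998, -0.067, 0.007], [0.007, 0.0, -1.0]]
ft_force: [-0.1, 13.7, 4.0]
grip_width: 0.0222
finger_force: 6.7
t 21.35 tcp jig [ -0.76493493 -29.58317238] tip 0.01509060498880771 yaw 90.14206738884798 F [-1.09068828 13.66141978] 4.033529705853659 0.022227037787139577
time: 22.35
ee_pos: [0.5677, -0.021, 0.3375]
tcp_rot: [[0.071, 0.998, 0.002], [0.998, -0.071, -0.0], [-0.0, 0.002, -1.0]]
ft_force: [0.3, 0.6, 0.2]
grip_width: 0.022
finger_force: 0.0
scene (-0.06, -0.14) 40.6
scene (0.06, -0.14) 42.0
scene (0.06, -0.06) 40.6
scene (-0.06, -0.06) 41.6
side (-0.06, -0.14) 41.9
side (0.06, -0.14) 42.9
side (0.06, -0.06) 43.7
side (-0.06, -0.06) 41.6
```

The push stopped at the same place as before (-29.6 mm), so the plates are flush. The top face is level and the gripper is clear. Handing in.

```bash
python3 -c "from workcell import job_done; print(job_done())"
```

```text
the job is handed in; nothing more can be done
None
```

The feed plate was slid onto the pile and all three plates were pushed against the end stop and the back fence; I handed the job in at about 22 s. The top plate measured within 1 mm of both walls and 0.1° of square; the two plates under it were hidden from above, so I judged them by how firmly the pushes stopped.

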